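# Find the tired spring clip and pull its card

## Robot

A 6-joint arm with a two-finger parallel gripper is mounted at the origin on a cart in front of the work surface, level with it; the furniture and walls round the work are solid. World frame = base frame: x ahead of the robot, y to its left, z up, the work surface at z = 0. Lengths are in m, angles in rad, forces in N, time in s.
With the tool pointing down it reaches from about 0.375 to 0.975 m from the base axis. Payload 3.8 kg.
Tool frame: the origin (TCP) lies at the very end of the fingers, on their centre line; the grasp point (between the pads) lies 19 mm behind it (manip.grip_depth is the distance from the TCP to the grasp point, in m); x points along the fingers, z is the direction in which the jaws open and shut, and the axes are right-handed (so a half turn about x gives the same grasp; the last joint's range is limited). The gripper opens to 85 mm and grips with 20 to 120 N. Pads are 22 mm wide; open, the fingers measure 114 mm over their backs; the gripper's body (76 mm by 85 mm) begins 54 mm behind the grasp point. The pads swing forward as they close: fully open they stand 13 mm farther back than shut.
Start: joints at [-0.037, 0.264, 1.604, -0, 1.274, -0.037], TCP at [0.675, -0, 0.231] pointing down, gripper open.
Joint ranges: [-2.63, 2.63], [-0.94, 2.18], [0.31, 2.57], [-1.31, 4.45], [0, 2.66], [-2.55, 2.55]. Speed limits (rad/s): [2.57, 2.57, 3.14, 3.14, 3.14, 3.14].

## Interface

Orientations are given as [roll, pitch, yaw] about the fixed x, y, z axes, in that order (R = Rz(yaw) Ry(pitch) Rx(roll)).
In Python, from workcell import manip gives the robot as it stands. The module is installed in compiled form; this text tells all that it offers.
- The arm moves only by the shell command python3 -m crank 'ROWS' [OPENING] [FORCE]. ROWS is JSON, a list that holds one entry, the list of rows, each a list of 6 numbers: the shift along the world's x, y, z in cm, then the turn, a rotation vector about the world's x, y, z in rad. In form: [[[x, y, z, wx, wy, wz], ...]]. A call has 1 to 5 rows; each row shifts and turns the commanded pose from where the row before left it; what a row does not reach is not made up. A row lasts 1/8 s, in which the tool goes at most 62.5 mm and 10.7 degrees, less where a joint would pass 70% of its speed; a pose out of reach is approached as far as the arm can. A call is refused whole if a number of a shift passes 6.25 or a number of a turn 0.188, either way. A call with a gripper value outside its range is refused whole. OPENING is the closure in counts, from 0 (fully open) to 255 (shut), set as the call begins (- or left out, the last holds). The fingers move at their own pace and stop on an object; FORCE is the grip in N (left out, the last holds). Time passes only in rows, so rows that do not move let the fingers close. It gives the time, the measured TCP pose, the force and the opening at its end, in the units of the state.
- manip.get_obs(): the state, without advancing time (a new reading comes with each control period).
- manip.snapshot(name): name is "scene" or "side" or "wrist"; returns a dict with "image" (384x512x3 uint8, red, green, blue), "fx", "fy", "cx", "cy" (pixels), "R" (3x3) and "t" (3): a world point X has camera coordinates R X + t; the wrist camera has in their place "hand_eye" (4x4, takes a point from camera to tool coordinates, whose origin is the TCP and whose axes are the tool frame's). Camera axes: x right, y down, z forward; pixel columns grow to the right and rows downward; lengths in m; the calibration is good to about 2 mm. A picture is of the moment at which its call begins: read the wrist's pose just before it. There is no depth.
- manip.sign_off(): hands the job in, once; it reports no verdict.
Trained networks look in the newest picture that a camera, given by its name, has taken for a name from the list of things; names that differ only in an ending like _2 or _b are one class to them, and where a whole thing is asked for, a point or a joint stands for the part that bears it (a point fixed in the world has none). Each returns a list of dicts, best first, with "score" (0 to 1); they miss things now and then, are a little off and sometimes report something else, mostly with a low value. They report only what shows in the picture. A call takes as long as a camera call. They do not tell look-alikes from the thing itself.
- manip.regions_of(camera, name): "pixels" (384x512 bool, what is visible of it) and "location" ([column, row] in pixels, amid what is visible of it).
- manip.pinpoint(camera, name): "location" ([column, row] in pixels: a listed point, or the origin of a listed thing).
The state is a dict: "time_s": time; "joint_pos": joint angles; "dq": joint speeds; "effort": joint torques, N m; "tcp_pos": TCP position; "tcp_rot": TCP orientation; "contact_force": force on the tool from outside, world axes, zero at the start; "wrist_torque": the same for the moment, N m; "opening": finger opening in m.
Only numpy, scipy, OpenCV 4.12 (cv2) and the standard library are available. Lean on these libraries where they do the work, as an engineer would, in place of code of your own. Each camera call takes 0.05 s, during which the arm holds its last target. There are 200 camera calls.

## Task

Each of the two spring clips on the bench holds an upright wooden test card, and one of the clips has a tired spring. Compare them by drawing the cards straight up: a sound clip keeps hold and comes up with its card, the tired one lets its card slide out and stays on the bench. Put the card of the tired clip into the round bentwood box, and leave both clips standing upright on the bench, the sound one still holding its card as it did.

Things in the scene. Friction and masses are not known exactly. Their poses are not given: they have to be found in the camera images.
- clip_a: spring test clip, loose, 0.5 kg: wooden base 120 (x) x 90 (y) x 35 mm high, on it two upright steel jaws 56 mm wide, tops 64 to 66 mm above the bench. Coil springs press the +x jaw towards the fixed -x jaw; they grip the lower 31 mm of an upright card. One clip (not told which) is sound: over 10 N to draw its card, so lifting the card lifts the clip. Origin: centre of its underside; z up
- clip_b: just like clip_a: the second spring test clip, same look, build, size, weight and frame, but one of the two springs is tired: that card slides out at under 3 N and its clip stays on the bench
- card_a: test card of clip_a: plain wooden tablet, loose, 8 mm thick (x) x 50 mm wide (y) x 110 mm tall (z), 30 g. It starts upright in clip_a, lower edge on the wooden base 35 mm above the bench, top at 145 mm; the upper 79 mm stand free above the jaws. Origin: centre of its lower edge face; z along its height; pinch it across its thickness (x)
- card_b: test card of clip_b: plain wooden tablet, loose, 8 mm thick (x) x 50 mm wide (y) x 110 mm tall (z), 30 g. It starts upright in clip_b, lower edge on the wooden base 35 mm above the bench, top at 145 mm; the upper 79 mm stand free above the jaws. Origin: centre of its lower edge face; z along its height; pinch it across its thickness (x)
- reject_box: open round bentwood box, fixed to the bench, 164 mm outside diameter, 140 mm high, about 145 mm clear inside, its inner floor about 10 mm above the bench. Origin: centre of its underside; z up
Things that resemble listed ones, but are neither listed nor needed, are in the scene too. What is shaped like the card_a but orange is not meant.

How it is judged:
At the end, for the whole second after the job is handed in: The tired clip's card rests inside the round box (lower edge within 80 mm of the axis, under 115 mm high). Both clips rest upright (10 degrees) on the bench (10 mm); the sound one still holds its card within 15 mm of its first depth and place along the jaws and 11 degrees of upright (height (world z) of each of clip_a, clip_b below 0.01 m and angle between each of clip_a, clip_b's own z axis and vertical below 0.17 rad and linear speed of each of clip_a, clip_b below 0.02 m/s and ((horizontal distance between card_b and reject_box below 0.08 m and height (world z) of card_b between -0.005 and 0.115 m and linear speed of card_b below 0.03 m/s and z of card_a in the frame of clip_a between 0.025 and 0.05 m and y of card_a in the frame of clip_a between -0.015 and 0.015 m and angle between the z axis of card_a and the z axis of clip_a, either way round below 0.2 rad) or (horizontal distance between card_a and reject_box below 0.08 m and height (world z) of card_a between -0.005 and 0.115 m and linear speed of card_a below 0.03 m/s and z of card_b in the frame of clip_b between 0.025 and 0.05 m and y of card_b in the frame of clip_b between -0.015 and 0.015 m and angle between the z axis of card_b and the z axis of clip_b, either way round below 0.2 rad))); the robot touches nothing.
It also fails if it takes over 72 s, if anything falls off the work surface, if the arm or the gripper's body presses on something with over 40 N, if the wrist force passes 120 N, or if a joint passes its speed limit or range.

## Working session

There is one attempt and no reset: what is moved stays moved. The work goes in short steps, Python scripts to look and compute and a shell command to move; the robot and the scene stay as the last step left them, time stands still between calls to the robot, and variables do not carry over. Pictures are saved under pics/ and viewed, about 8 in all and at most 12, crops included, and the job is handed in when it is done.

```bash
mkdir -p pics; cat > h.py <<'E'
from workcell import manip
import numpy as np, cv2
from scipy.spatial.transform import Rotation as Ro
def cam(name):
    o=manip.get_obs(); s=manip.snapshot(name)
    K=np.array([[s["fx"],0,s["cx"]],[0,s["fy"],s["cy"]],[0,0,1]])
    if name=="wrist":
        T=np.eye(4);T[:3,:3]=Ro.from_euler('xyz',o["tcp_rot"]).as_matrix();T[:3,3]=o["tcp_pos"]
        M=np.linalg.inv(T@np.array(s["hand_eye"]));R,t=M[:3,:3],M[:3,3]
    else: R,t=np.array(s["R"]),np.array(s["t"])
    return s["image"],K@np.c_[R,t]
def tri(P1,a,P2,b):
    X=cv2.triangulatePoints(P1,P2,np.array(a,float).reshape(2,1),np.array(b,float).reshape(2,1)).ravel();return X[:3]/X[3]
def atz(P,p,z):
    A=np.array([[P[0,0]-p[0]*P[2,0],P[0,1]-p[0]*P[2,1]],[P[1,0]-p[1]*P[2,0],P[1,1]-p[1]*P[2,1]]])
    c=P[:,2]*z+P[:,3]
    return np.linalg.solve(A,-np.array([c[0]-p[0]*c[2],c[1]-p[1]*c[2]]))
def proj(P,X):
    q=P@np.r_[X,1];return q[:2]/q[2]
E
python3 - <<'E'
from h import *
print(manip.get_obs())
for c in ["scene","side","wrist"]:
    im,P=cam(c); cv2.imwrite(f"pics/{c}0.png",im[:,:,::-1]); np.save(c+"P.npy",P)
    for n in ["clip_a","card_a","reject_box"]:
        for d in manip.pinpoint(c,n): 
            z={"clip_a":0,"card_a":.035,"reject_box":0}[n]
            print(c,n,"pin",np.round(d["location"]),round(d["score"],2),np.round(atz(P,d["location"],z),3))
        for d in manip.regions_of(c,n):
            ys,xs=np.nonzero(d["pixels"]); print("  reg",np.round(d["location"]),round(d["score"],2),xs.min(),xs.max(),ys.min(),ys.max())
E
```

```text
{'time_s': 0.0, 'joint_pos': array([-3.68728249e-02,  2.64786199e-01,  1.60536941e+00, -1.05387552e-05,
        1.27368771e+00, -3.68943337e-02]), 'dq': array([ 0.00112407, -0.00131829, -0.00048301, -0.00066749,  0.00040848,
       -0.00110836]), 'effort': array([ 6.10465631e-04, -5.15121067e+01, -3.67308676e+01, -4.07824507e-05,
        1.31324201e-02,  1.46811578e-05]), 'tcp_pos': array([6.74274872e-01, 3.97373867e-05, 2.29942228e-01]), 'tcp_rot': array([3.10917254, 1.56854563, 3.10919715]), 'contact_force': array([ 0.48851206, -0.43506484, -0.12653862]), 'wrist_torque': array([ 0.00538116, -0.03698698, -0.05543472]), 'opening': 0.08535679118580165}
scene clip_a pin [206. 268.] 0.87 [0.554 0.274]
scene clip_a pin [274. 207.] 0.81 [0.537 0.02 ]
  reg [206. 265.] 0.79 171 240 234 291
  reg [274. 202.] 0.61 243 297 179 220
  reg [322. 140.] 0.51 290 352 105 175
scene card_a pin [206. 255.] 0.7 [0.557 0.271]
scene card_a pin [180. 316.] 0.7 [0.505 0.41 ]
scene card_a pin [225. 233.] 0.67 [0.562 0.197]
scene card_a pin [274. 196.] 0.58 [0.537 0.021]
  reg [201. 228.] 0.72 191 214 207 25
[... 420 characters left out ...]
519 0.303]
side card_a pin [255. 180.] 0.63 [0.56  0.253]
side card_a pin [259. 204.] 0.59 [0.579 0.099]
side card_a pin [243. 219.] 0.52 [0.537 0.019]
  reg [246. 154.] 0.7 237 249 140 170
  reg [253. 183.] 0.62 235 275 167 195
  reg [243. 196.] 0.46 242 248 181 213
side reject_box pin [238. 292.] 0.58 [ 0.541 -0.245]
  reg [235. 267.] 0.96 199 273 222 317
wrist clip_a pin [139. 138.] 0.73 [0.54  0.025]
  reg [144. 131.] 0.79 59 200 79 198
wrist card_a pin [138. 138.] 0.75 [0.552 0.029]
wrist card_a pin [165.  10.] 0.64 [0.589 0.148]
wrist card_a pin [130. 144.] 0.56 [0.543 0.023]
  reg [154.  12.] 0.72 128 175 0 36
  reg [ 92. 155.] 0.61 50 130 121 193
  reg [172. 321.] 0.74 49 215 287 383
```

View pics/scene0.png

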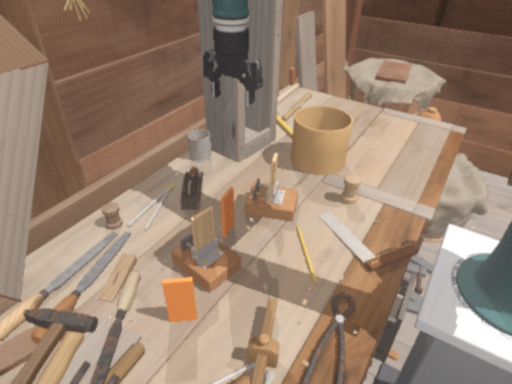

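View pics/side0.png

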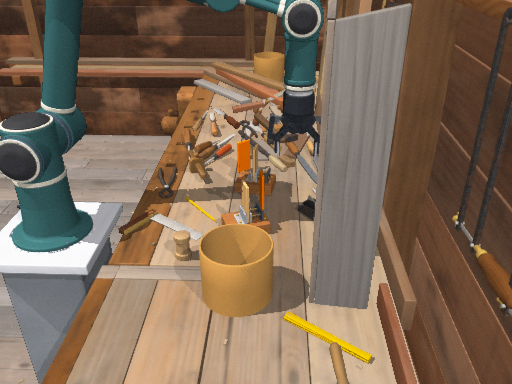

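Scene: clip 1 at (206,268), clip 2 at (274,207), box at (320,140), and orange decoy cards at (228,210) and (180,300). Side: box at (236,267), clips at (246,220) and (252,185), and a grey post behind. Next is the wrist view.

```bash
python3 - <<'E'
from h import *
S=np.load("sceneP.npy");D=np.load("sideP.npy")
print(tri(S,(274,207),D,(246,228)),tri(S,(206,268),D,(251,191)),tri(S,(317,160),D,(238,292)),tri(S,(225,233),D,(259,204)))
W=cv2.imread("pics/wrist0.png");a=cv2.resize(cv2.imread("pics/scene0.png")[140:300,150:310],(480,480),interpolation=2)
cv2.imwrite("pics/w.png",np.hstack([W[:, :300],cv2.resize(a,(384,384))]))
E
```

```text
[0.5415922  0.02215409 0.00111847] [ 0.55165483  0.26766861 -0.01136571] [ 5.40927350e-01 -2.45680336e-01 -1.68909469e-04] [ 0.5792413   0.16597476 -0.00146489]
```

View pics/w.png

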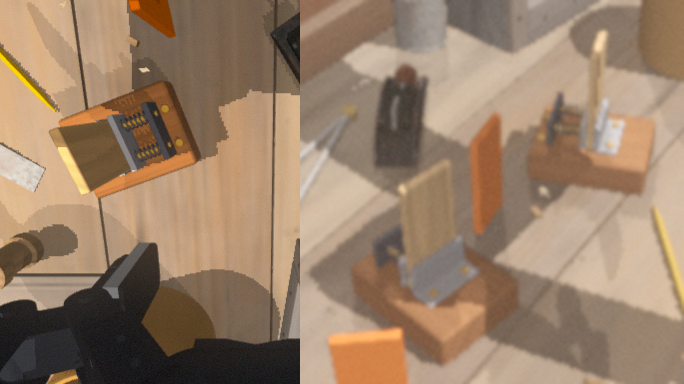

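The wrist view shows clip 2's base corners at (60,123), (165,82), (200,158) and (98,197). Its card's top edge runs along (52,130)-(85,192).

```bash
python3 - <<'E'
from h import *
W=np.load("wristP.npy")
c=[atz(W,p,.035) for p in [(60,123),(165,82),(200,158),(98,197)]]
print(np.round(c,3),np.mean(c[1:3],0))
e=c[2]-c[1];print("y-edge ang",np.degrees(np.arctan2(e[1],e[0])),np.linalg.norm(e))
for p in [(52,130),(72,194),(61,127),(90,190)]: print("card top",np.round(atz(W,p,.145),3))
# clip1 in scene
S=np.load("sceneP.npy")
q=lambda u,v:(150+(u-300)*160/384,140+v*160/384)
for p in [(402,185),(448,160)]: print("card1 top",np.round(atz(S,q(*p),.145),3))
for p in [(352,278),(443,347),(518,290)]: print("base1",np.round(atz(S,q(*p),.035),3))
print(Ro.from_euler('xyz',manip.get_obs()["tcp_rot"]).as_matrix().round(2), manip.grip_depth)
E
```

```text
[[ 0.474  0.044]
 [ 0.584  0.084]
 [ 0.615  0.008]
 [ 0.502 -0.035]] [0.59983583 0.0462287 ]
y-edge ang -67.77109748219804 0.08216005048212396
card top [0.532 0.047]
card top [0.539 0.001]
card top [0.539 0.05 ]
card top [0.553 0.004]
card1 top [0.565 0.288]
card1 top [0.554 0.244]
base1 [0.613 0.311]
base1 [0.503 0.328]
base1 [0.487 0.246]
[[ 0.  0.  1.]
 [ 0.  1. -0.]
 [-1.  0.  0.]] 0.0187
```

```bash
python3 -m crank '[[[-4.3,0.8,0,0,0,0.128],[-4.3,0.8,0,0,0,0.128],[-4.3,0.9,0,0,0,0.128],[0,0,0,0,0,0]]]' 0 40
python3 - <<'E'
from h import *
for i in range(1):
    im,P=cam("wrist"); cv2.imwrite("pics/w1.png",im[:,:,::-1]); np.save("w1P.npy",P)
    print(manip.get_obs()["tcp_pos"],manip.get_obs()["tcp_rot"])
    for n in ["clip_a","card_a"]:
        for d in manip.pinpoint("wrist",n): print(n,d["location"],d["score"])
    print(proj(P,[.545,.025,.145]),proj(P,[.5416,.022,.035]))
E
```

```text
time_s: 1.55
tcp_pos: [0.5431, 0.0255, 0.2309]
tcp_rot: [2.663, 1.569, 3.048]
contact_force: [0.1, -0.0, -0.2]
opening: 0.0853
[0.54517277 0.02520575 0.2315341 ] [-0.48818168  1.57001102 -0.10444337]
clip_a [253.1, 158.1] 0.85
card_a [332.3, 60.6] 0.77
card_a [254.4, 168.1] 0.55
[259.60023097 197.81731831] [254.46453487 168.8464321 ]
```

View pics/w1.png

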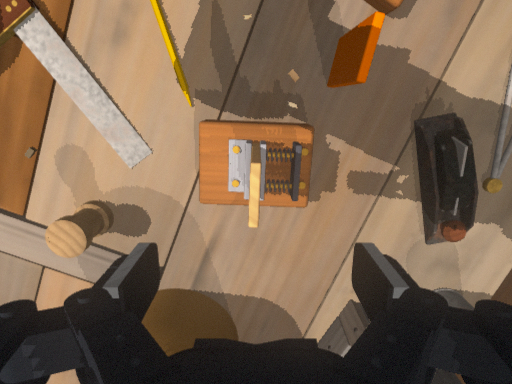

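The clip base spans (199-313, 121-207), square to the tool within about 1.5°. The bright top edge of the card runs from (256,163) to (254,227).

```bash
python3 - <<'E'
from h import *
P=np.load("w1P.npy");S=np.load("sceneP.npy")
for p in [(256,163),(254,227),(255,195)]: print(atz(P,p,.145))
c=np.array([atz(P,p,.035) for p in [(201,121),(313,124),(309,207),(199,203)]]);print(c.round(3),c.mean(0))
print("height", tri(P,(255,195),S,(274,156)))
a=atz(P,(255,195),.145)-[.5446,.0254];t=.384;print("tool-z offset",a@[np.cos(t),np.sin(t)])
E
```

```text
[0.53278479 0.04808665]
[0.5497987  0.00209387]
[0.54105415 0.02573255]
[[ 0.472  0.048]
 [ 0.58   0.088]
 [ 0.613  0.005]
 [ 0.5   -0.036]] [0.54115234 0.02606967]
height [0.54043325 0.02808587 0.15299762]
tool-z offset -0.003163038377664619
```

```bash
python3 -m crank '[[[-0.35,0,-4,0,0,0],[0,0,-4.5,0,0,0],[0,0,-4.8,0,0,0],[0,0,0,0,0,0]]]' 0 40 | tail -4
python3 -m crank '[[[0,0,0,0,0,0],[0,0,0,0,0,0],[0,0,0,0,0,0],[0,0,0,0,0,0],[0,0,0,0,0,0]]]' 255 40
```

```text
tcp_pos: [0.5396, 0.0247, 0.094]
tcp_rot: [2.766, 1.562, -3.134]
contact_force: [-0.8, -0.0, 0.5]
opening: 0.0854
time_s: 2.82
tcp_pos: [0.5431, 0.025, 0.0993]
tcp_rot: [-0.406, 1.569, -0.022]
contact_force: [-1.3, -0.1, 4.1]
opening: 0.0075
```

```bash
python3 -m crank '[[[0,0,0.4,0,0,0],[0,0,0.4,0,0,0],[0,0,0.4,0,0,0],[0,0,0.4,0,0,0],[0,0,0,0,0,0]]]' 255 40
python3 -m crank '[[[0,0,0.4,0,0,0],[0,0,0.4,0,0,0],[0,0,0,0,0,0],[0,0,0,0,0,0]]]'
python3 - <<'E'
from h import *
a,_=cam("scene");b,_=cam("side")
f=lambda i:cv2.resize(i,(400,400),interpolation=2)
cv2.imwrite("pics/l.png",np.hstack([f(a[120:240,220:340]),f(b[150:250,200:300])])[:,:,::-1])
E
```

```text
time_s: 3.45
tcp_pos: [0.5424, 0.0249, 0.1147]
tcp_rot: [-2.767, 1.57, -2.383]
contact_force: [-1.7, -0.6, -0.7]
opening: 0.0075
time_s: 3.95
tcp_pos: [0.5425, 0.0249, 0.1225]
tcp_rot: [-1.255, 1.571, -0.871]
contact_force: [-0.8, -0.4, 0.5]
opening: 0.0073
```

View pics/l.png

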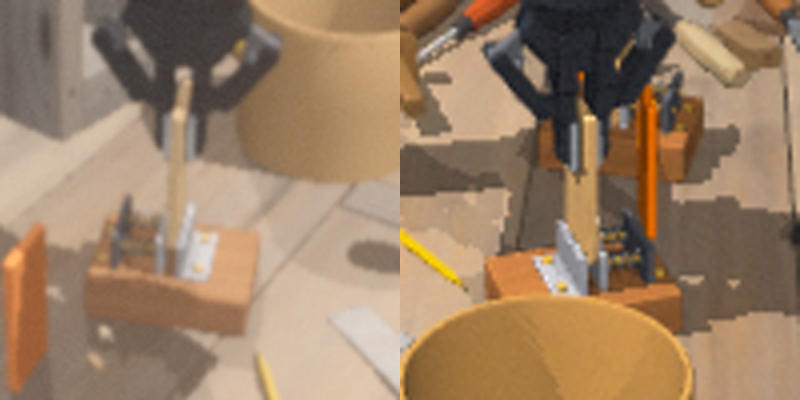

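The clip stays on the bench (base bottom still at about (293,219) in the scene) while its card has risen, so the near clip is the tired one. I'll lift clear and check.

```bash
python3 -m crank '[[[0,0,1.5,0,0,0],[0,0,3,0,0,0],[0,0,4,0,0,0],[0,0,4.2,0,0,0],[0,0,0,0,0,0]]]'
python3 - <<'E'
from h import *
a,_=cam("scene");b,_=cam("side")
f=lambda i:cv2.resize(i,(400,400),interpolation=2)
cv2.imwrite("pics/l2.png",np.hstack([f(a[90:230,200:340]),f(b[110:250,180:320])])[:,:,::-1])
E
```

```text
time_s: 4.68
tcp_pos: [0.5459, 0.0251, 0.2556]
tcp_rot: [-0.373, 1.56, 0.011]
contact_force: [-0.4, 0.4, 0.1]
opening: 0.0079
```

View pics/l2.png

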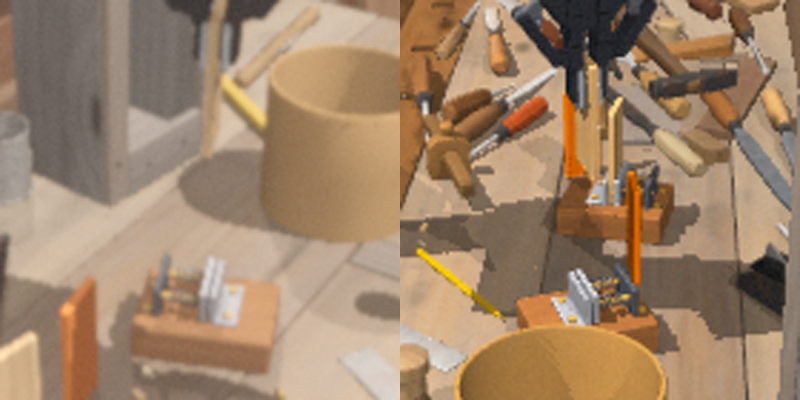

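The card is fully out and hanging in the gripper, and the clip stands empty on the bench. I'll check post clearance, then go to the box.

```bash
python3 - <<'E'
from h import *
S=np.load("sceneP.npy");print("post corner",atz(S,(238,160),0),atz(S,(274,132),0))
for p in [(322,108),(293,122),(351,122),(322,173)]: print("box",atz(S,p,.14 if p[1]<150 else 0))
E
python3 -m crank '[[[0,-5.4,0,0,0,0],[0,-5.4,0,0,0,0],[0,-5.4,0,0,0,0],[-0.2,-5.4,0,0,0,0],[-0.2,-5.4,0,0,0,0]]]'
python3 -m crank '[[[0,0,0,0,0,0],[0,0,0,0,0,0]]]'
```

```text
post corner [ 0.73735378 -0.11288961] [ 0.73588194 -0.32740614]
box [ 0.56691058 -0.30196213]
box [ 0.59547025 -0.17310931]
box [ 0.46303474 -0.26320915]
box [ 0.49757491 -0.18891483]
time_s: 5.4
tcp_pos: [0.5374, -0.2462, 0.2474]
tcp_rot: [2.224, 1.568, 2.608]
contact_force: [1.4, -0.1, -0.5]
opening: 0.0076
time_s: 5.65
tcp_pos: [0.5377, -0.2445, 0.2477]
tcp_rot: [2.081, 1.568, 2.464]
contact_force: [-0.1, 0.1, 0.9]
opening: 0.0073
```

```bash
python3 -m crank '[[[0.2,0,-3,0,0,0],[0,0,-5,0,0,0],[0,0,-4,0,0,0],[0,0,-3,0,0,0],[0,0,0,0,0,0]]]'
python3 -m crank '[[[0,0,0,0,0,0],[0,0,0,0,0,0],[0,0,0,0,0,0],[0,0,0,0,0,0]]]' 160
python3 -m crank '[[[0,0,4,0,0,0],[0,0,5,0,0,0],[0,0,5,0,0,0],[0,0,2,0,0,0],[0,0,0,0,0,0]]]'
python3 - <<'E'
from h import *
a,_=cam("scene");b,P=cam("wrist")
f=lambda i:cv2.resize(i,(400,400),interpolation=2)
cv2.imwrite("pics/l3.png",np.hstack([f(a[70:230,210:370]),cv2.resize(b,(400,400))])[:,:,::-1])
E
```

```text
time_s: 6.28
tcp_pos: [0.5379, -0.2419, 0.0958]
tcp_rot: [2.254, 1.563, 2.64]
contact_force: [-0.7, -0.4, -0.7]
opening: 0.0076
time_s: 6.78
tcp_pos: [0.541, -0.2453, 0.1002]
tcp_rot: [-0.854, 1.569, -0.47]
contact_force: [-0.7, 0.5, 0.8]
opening: 0.0318
time_s: 7.4
tcp_pos: [0.5413, -0.2455, 0.261]
tcp_rot: [-0.842, 1.567, -0.459]
contact_force: [0.9, 0.4, 0.0]
opening: 0.0317
```

View pics/l3.png

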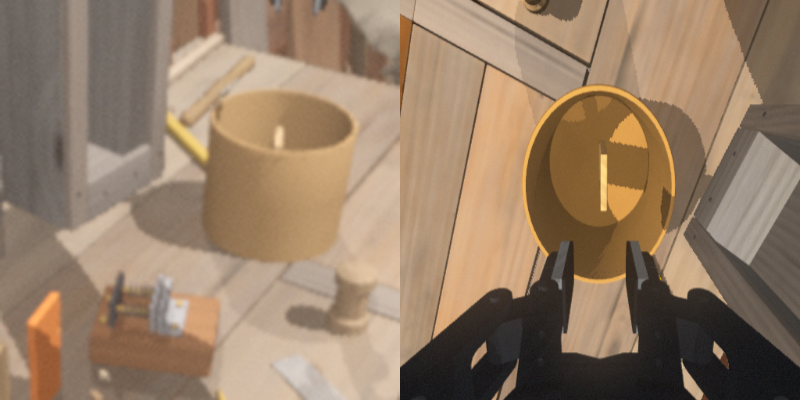

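```bash
python3 -m crank '[[[0,0,2,0,0,0],[0,0,0,0,0,0],[0,0,0,0,0,0],[0,0,0,0,0,0]]]'
python3 - <<'E'
from h import *
S,A=cam("scene");D,B=cam("side")
a=manip.pinpoint("scene","clip_a");b=manip.pinpoint("side","clip_a")
for x in a:
    for y in b: print(tri(A,x["location"],B,y["location"]).round(3),x["score"],y["score"])
print(manip.sign_off())
E
```

```text
time_s: 8.0
tcp_pos: [0.5403, -0.2449, 0.2787]
tcp_rot: [2.25, 1.57, 2.634]
contact_force: [-0.6, -0.2, -0.6]
opening: 0.0317
[ 0.558  0.27  -0.014] 0.94 0.91
[ 0.564  0.207 -0.107] 0.94 0.72
[0.539 0.091 0.072] 0.6 0.91
[0.542 0.017 0.   ] 0.6 0.72
the job is handed in; nothing more can be done
None
```

The tired clip is the near one, at about (0.54, 0.02). Its card is now in the round box, and I handed the job in at about 8 s.

- **Test:** I gripped the near clip's card and drew it straight up. It slid out and its clip stayed on the bench. The clip weighs about 5 N, so a sound grip of over 10 N would have lifted it. The wrist force readings were noisy and no use for telling the clips apart, so I judged from the pictures.
- **Not tested:** I did not draw the other card. That its clip is the sound one follows from the task saying exactly one is tired. I never touched it, so its card should still stand as it started.
- **Card in the box:** the last wrist picture shows it standing upright near the middle of the box floor, with the gripper withdrawn above the rim.
- **Clips at the end:** the near clip is at (0.542, 0.017, 0.000), upright in the pictures. The far one is at (0.558, 0.270), with a measured height of −14 mm. It measured −11 mm at the start too, so I take that as error in the detection, not a real height.

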